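# Switch the bead feeder over to its other tray

## Robot

A 6-joint arm with a two-finger parallel gripper is mounted at the origin on the work surface. World frame = base frame: x ahead of the robot, y to its left, z up, the work surface at z = 0. Lengths are in mm, angles in rad, forces in N, time in s.
With the tool pointing down it reaches from about 350 to 850 mm from the base axis. Payload 8.1 kg.
Tool frame: the origin (TCP) lies between the finger pads; the fingertips stand 25 mm ahead of it and the grasp point (between the pads) lies 6 mm ahead of it; x points along the fingers, y is the direction in which the jaws open and shut, and the axes are right-handed (so a half turn about x gives the same grasp; the last joint's range is limited). The gripper opens to 85 mm and grips with 20 to 120 N. Pads are 22 mm wide; open, the fingers measure 114 mm over their backs; the gripper's body (76 mm by 85 mm) begins 54 mm behind the grasp point. The pads swing forward as they close: fully open they stand 13 mm farther back than shut.
Start: joints at [-1.242, 0.13, 1.488, -0, 1.523, -0.085], TCP at [241.275, -549.356, 256.292] pointing down, gripper open.
Joint ranges: [-2.96, 2.96], [-0.89, 2.26], [0.02, 2.5], [-1.34, 4.48], [0, 2.73], [-2.66, 2.66]. Speed limits (rad/s): [2.39, 2.39, 2.79, 3.14, 3.14, 3.14].

## Interface

Orientations are given as [roll, pitch, yaw] about the fixed x, y, z axes, in that order (R = Rz(yaw) Ry(pitch) Rx(roll)).
In Python, from bench import arm gives the robot as it stands.
- The arm moves only by the shell command python3 -m crank 'ROWS'. ROWS is a JSON object of lists of equal length, an entry for each row: "claw": the gripper command: -1 is shut, 1 is fully open, values between are in proportion; "travel": the shift along the tool's x, y, z in m, a list of three; "rot": the turn, a rotation vector about the tool's x, y, z in rad, a list of three. A call has 1 to 12 rows; each row shifts and turns the commanded pose from where the row before left it, along the tool's axes as they then stand; what a row does not reach is not made up. A row lasts 1/12 s, in which the tool goes at most 41.7 mm and 7.16 degrees, less where a joint would pass 70% of its speed; a pose out of reach is approached as far as the arm can. A call is refused whole if a number of a shift passes 0.0417 or a number of a turn 0.125, either way. A call with a gripper value outside its range is refused whole. The fingers move at their own pace and stop on an object; the grip force is fixed at half the most. Time passes only in rows, so rows that do not move let the fingers close. It gives the time, the measured TCP pose, the force and the opening at its end, in the units of the state.
- arm.get_state(): the state, without advancing time (a new reading comes with each control period).
- arm.camera(name): name is "side" or "top" or "wrist"; returns a dict with "img" (400x640x3 uint8, red, green, blue), "fx", "fy", "cx", "cy" (pixels), "R" (3x3) and "t" (3): a world point X has camera coordinates R X + t; the wrist camera has in their place "hand_eye" (4x4, takes a point from camera to tool coordinates, whose origin is the TCP and whose axes are the tool frame's). Camera axes: x right, y down, z forward; pixel columns grow to the right and rows downward; lengths in mm; the calibration is good to about 2 mm. A picture is of the moment at which its call begins: read the wrist's pose just before it. There is no depth.
- arm.sign_off(): hands the job in, once; it reports no verdict.
The state is a dict: "clock": time; "joint_pos": joint angles; "dq": joint speeds; "joint_torque": joint torques, N m; "position": TCP position; "tcp_rot": TCP orientation; "contact_force": force on the tool from outside, world axes, zero at the start; "ft_torque": the same for the moment, N m; "finger_gap": finger opening in mm.
Only numpy, scipy, OpenCV 4.12 (cv2) and the standard library are available. Lean on these libraries where they do the work, as an engineer would, in place of code of your own. Each camera call takes 0.05 s, during which the arm holds its last target.

## Task

The next lot of beads is due in the tray that the feeder's rocker gate does not feed at present. With a fingertip press down the raised end of the gate so that it tips right over to the other side, then push the feed slide fully open by its upright plate, so that the four waiting beads roll down the other chute into that tray; leave the slide open. Push gently, pinch or pick up nothing, and do not touch any bead or shift the things lying around.

Things in the scene. Friction and masses are not known exactly. Their poses are not given: they have to be found in the camera images.
- feeder: plywood bead feeder. Origin on the table under the middle of the gate's pivot; x runs away from the robot along the feed lane, y left along the gate. Base 12 mm thick: crossbar 580 mm (y) by 130 mm (x), tongue out to x 255 mm. The lane (31 mm wide) slopes down from x 227 to 13 mm and drops beads into the gate's middle; wall tops 144 mm up at the slide, loading mouth at its far end 195 mm
- gate (a joint): tilt of the rocker gate (rad): aluminium trough 190 by 29 mm along the feeder's y, on a pin 100 mm above the table; a chute runs from each end to a tray. At -0.32 its left (+y) end is down and it feeds the left tray; at +0.32 its right end is down and it feeds the right one. The pin lies under it: past level it falls by itself to that side and stays. Pressing a raised tab takes under 1 N
- gate_tab_left (a point): centre of the top face of the gate's left (+y) finger tab, a flat plate 34 mm (x) by 36 mm (y), 3 mm thick, on the trough's robot side near its left end. It rocks with the gate: 156 mm above the table when raised, 111 mm when down; feeder x -33 mm, y +72 mm when level
- gate_tab_right (a point): the same for the right (-y) finger tab, at feeder x -33 mm, y -72 mm when level
- slide (a joint): travel of the feed slide (m): 0 shut, 0.036 fully open. An aluminium blade across the feed lane that holds back the beads; it moves along the feeder's +y (to the left), takes about 1 N and stays where it is left
- slide_plate (a point): centre of the feed slide's upright finger plate, 36 mm (feeder x) by 5 mm (y) by 34 mm tall, from 161 to 195 mm above the table; feeder x 58 mm, y 0 when shut. Pushing its right (-y) face to the left opens the slide. Within 60 mm to the right of it nothing stands higher than 147 mm
- tray_left_floor (a point): centre of the inner floor of the left (+y) catch tray: green plastic, 100 mm (x) by 140 mm (y) by 34 mm high, walls 3 mm, two beads of earlier lots in it, fixed on the feeder's base with its floor 15 mm above the table; axes as the feeder's
- tray_right_floor (a point): the same for the right (-y) catch tray, alike
- bead1: glass bead, 20 mm across, 10 g, waiting in the feed lane behind the feed slide; origin at its centre
- bead2: glass bead, 20 mm across, 10 g, waiting in the feed lane behind the feed slide; origin at its centre
- bead3: glass bead, 20 mm across, 10 g, waiting in the feed lane behind the feed slide; origin at its centre
- bead4: glass bead, 20 mm across, 10 g, waiting in the feed lane behind the feed slide; origin at its centre
- bead5: glass bead like the others, of an earlier lot, lying in the left tray; origin at its centre
- bead6: glass bead like the others, of an earlier lot, lying in the left tray; origin at its centre
- bead7: glass bead like the others, of an earlier lot, lying in the right tray; origin at its centre
- bead8: glass bead like the others, of an earlier lot, lying in the right tray; origin at its centre
- spool: bystander: thread spool standing upright, 40 mm across, 50 mm high; origin at the centre of its underside
- jar: bystander: lidded jar, 54 mm across, 70 mm high; origin at the centre of its underside
- tape_case: bystander: round tape-measure case lying flat, 58 mm across, 18 mm high; origin at the centre of its underside
- chalk_pen: bystander: marking pen lying along its own x, 125 mm long, 13 mm thick; origin under its middle

How it is judged:
By the outcome, as a careful person would: the job done as asked, in the order asked, and still so for the second after the job is handed in, with the robot touching nothing.
It also fails if it takes over 51 s, if anything falls off the work surface, if the arm or the gripper's body presses on something with over 40 N, if the wrist force passes 120 N, or if a joint passes its speed limit or range.

## Working session

There is one attempt and no reset: what is moved stays moved. The work goes in short steps, Python scripts to look and compute and a shell command to move; the robot and the scene stay as the last step left them, time stands still between calls to the robot, and variables do not carry over. Pictures are saved under pics/ and viewed, and the job is handed in when it is done.

```bash
mkdir -p pics; cat > h.py <<'E'
from bench import arm
import cv2,numpy as np
def snap(n,f):
    c=arm.camera(n); cv2.imwrite('pics/'+f,c['img'][:,:,::-1]); return c
E
python3 - <<'E'
from h import *
print(arm.get_state())
for n in('side','top','wrist'):
    c=snap(n,n+'1.png'); print(n,{k:np.round(v,4).tolist() for k,v in c.items() if k!='img'})
E
```

```text
{'clock': 0.0, 'joint_pos': array([-1.24240940e+00,  1.31143312e-01,  1.48929055e+00, -4.67028738e-06,
        1.52298038e+00, -8.53899483e-02]), 'dq': array([ 0.00046574,  0.00089953,  0.00074865, -0.00030164,  0.0002978 ,
       -0.00039568]), 'joint_torque': array([ 1.23025493e-03, -5.69399357e+01, -5.00550556e+01, -6.48695595e-05,
        1.49640773e-02, -1.41825517e-06]), 'position': array([ 241.1047313 , -548.87908981,  255.24885488]), 'tcp_rot': array([-1.65362558,  1.56897473,  1.90174417]), 'contact_force': array([ 0.3473336 , -0.33218768, -0.18388871]), 'ft_torque': array([-0.00422546, -0.0333877 , -0.02715912]), 'finger_gap': 85.07586628596033}
side {'fx': 432.8476, 'fy': 432.8476, 'cx': 318.2108, 'cy': 202.0581, 'R': [[-0.7767, -0.6297, -0.0126], [-0.4847, 0.6104, -0.6265], [0.4022, -0.4805, -0.7793]], 't': [430.5813, 341.5444, 983.1109]}
top {'fx': 515.3464, 'fy': 515.3464, 'cx': 321.3746, 'cy': 201.0265, 'R': [[0.0171, -0.9998, -0.0108], [-0.9845, -0.0149, -0.1748], [0.1746, 0.0136, -0.9845]], 't': [13.5369, 589.1812, 1043.921]}
wrist {'fx': 322.6884, 'fy': 322.6884, 'cx': 322.8726, 'cy': 202.7046, 'hand_eye': [[0.0018, -0.262, 0.9651, -117.55], [1.0, 0.0019, -0.0014, -0.1354], [-0.0015, 0.9651, 0.262, -67.8417], [0.0, 0.0, 0.0, 1.0]]}
```

View pics/top1.png

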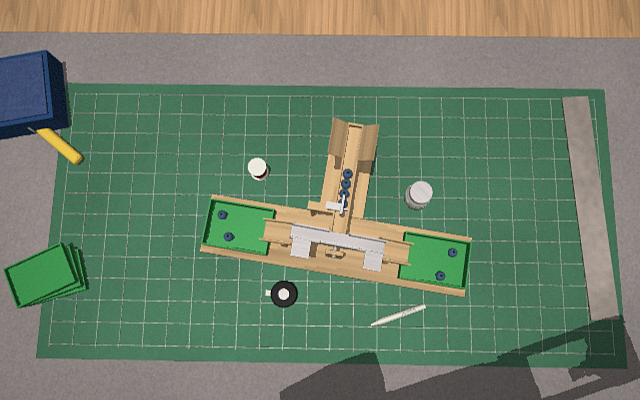

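View pics/side1.png

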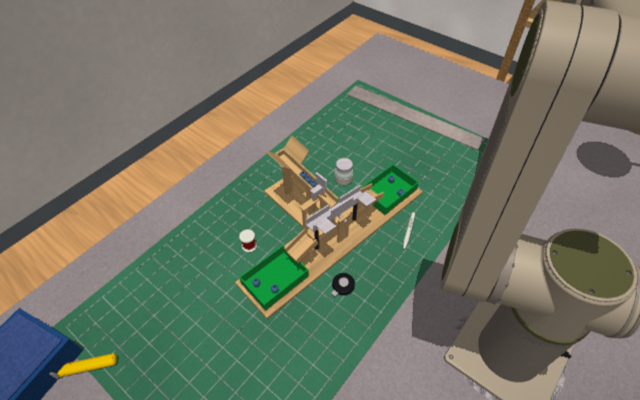

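The top view shows the feeder centred near (337,245), turned slightly clockwise. I'll zoom in to read points and the gate tilt.

```bash
python3 - <<'E'
import cv2
a=cv2.imread('pics/top1.png')[110:305,190:480]
cv2.imwrite('pics/top1z.png',cv2.resize(a,None,fx=2.75,fy=2.75,interpolation=cv2.INTER_CUBIC))
a=cv2.imread('pics/side1.png')[130:320,230:430]
cv2.imwrite('pics/side1z.png',cv2.resize(a,None,fx=3,fy=3,interpolation=cv2.INTER_CUBIC))
E
```

```text
(no output)
```

View pics/top1z.png

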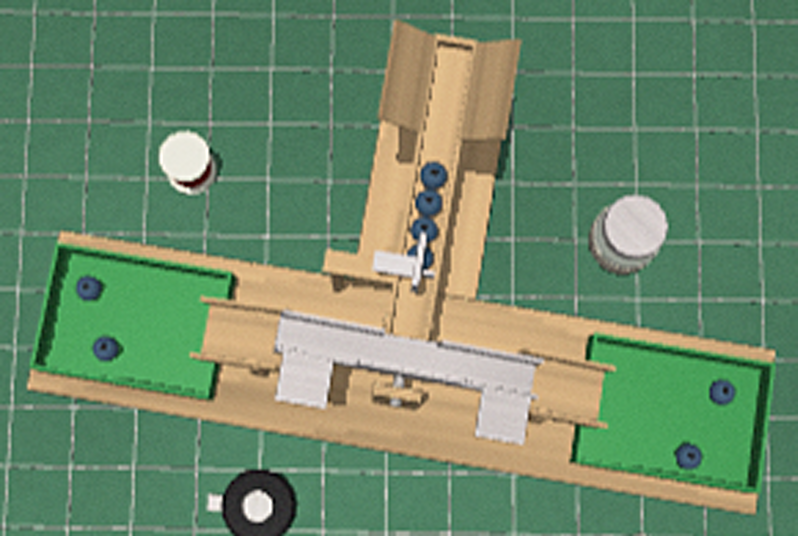

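View pics/side1z.png

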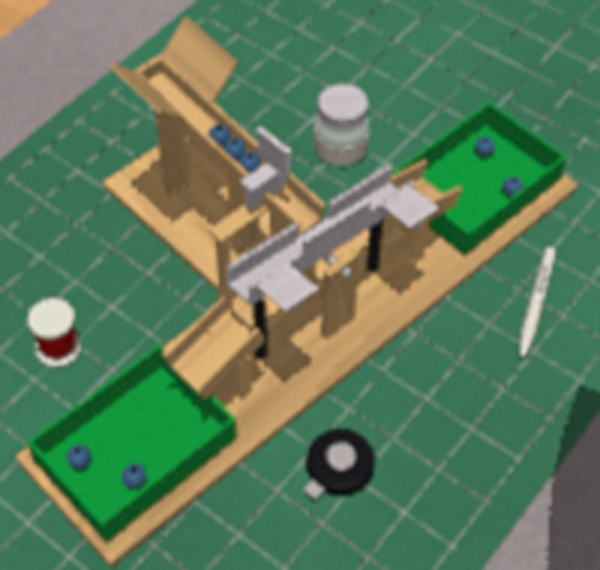

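```bash
cat > fit.py <<'E'
from h import *
from scipy.optimize import least_squares
T={'R':np.array([[0.0171,-0.9998,-0.0108],[-0.9845,-0.0149,-0.1748],[0.1746,0.0136,-0.9845]]),'t':np.array([13.5369,589.1812,1043.921]),'f':515.3464,'c':np.array([321.3746,201.0265])}
S={'R':np.array([[-0.7767,-0.6297,-0.0126],[-0.4847,0.6104,-0.6265],[0.4022,-0.4805,-0.7793]]),'t':np.array([430.5813,341.5444,983.1109]),'f':432.8476,'c':np.array([318.2108,202.0581])}
def proj(c,X):
    q=np.atleast_2d(X)@c['R'].T+c['t']; return c['f']*q[:,:2]/q[:,2:]+c['c']
def w(p,F):
    F=np.atleast_2d(F).astype(float); c,s=np.cos(p[2]),np.sin(p[2])
    return np.c_[p[0]+c*F[:,0]-s*F[:,1],p[1]+s*F[:,0]+c*F[:,1],F[:,2]]
zt=lambda u,v:(190+(u+.5)/2.75-.5,110+(v+.5)/2.75-.5)
zs=lambda u,v:(230+(u+.5)/3-.5,130+(v+.5)/3-.5)
F=[[65,290,12],[-65,290,0],[-65,-290,0],[65,-290,12]]
m=[zt(62,233),zt(28,388),zt(757,513),zt(775,352)]
# tray inner-top rim outer corners, right & left unknown; side: front-left bottom, left-back top, right front
FS=[[-65,290,0],[65,290,12],[-65,-290,12]]; ms=[zs(113,563),zs(18,457),zs(577,182)]
F=np.array(F);FS=np.array(FS);m=np.array(m);ms=np.array(ms)
r=lambda p:np.r_[(proj(T,w(p,F))-m).ravel(),(proj(S,w(p,FS))-ms).ravel()]
s=least_squares(r,[500,0,-.17],x_scale=[100,100,.1],loss='soft_l1');p=s.x
def tab(sd,t):
    y,z=sd*72,35.2
    return [-33,y*np.cos(t)-z*np.sin(t),100+z*np.cos(t)+y*np.sin(t)]
if __name__=='__main__':
    print(p,np.round(s.fun.reshape(-1,2),1))
    it=lambda q:((q-[190,110]+.5)*2.75-.5); is_=lambda q:((q-[230,130]+.5)*3-.5)
    for t in(-.32,.32):
        for sd in(1,-1): X=w(p,tab(sd,t)); print(t,sd,X.round(1),it(proj(T,X)).round(),is_(proj(S,X)).round())
    for n,q in dict(plate=[58,0,178],pl_top=[58,0,195],pltf=[40,0,195],pltb=[76,0,195]).items():
        X=w(p,q); print(n,X.round(1),it(proj(T,X)).round(),is_(proj(S,X)).round())
E
python3 fit.py
```

```text
[ 5.01607203e+02 -1.09092856e+01 -1.50143422e-01] [[-0.2 -0.9]
 [ 1.4  1.1]
 [-0.4  0.4]
 [ 1.7 -1.1]
 [-0.2  2.5]
 [-0.9 -0.1]
 [ 0.4  0.6]]
-0.32 1 [[480.9  72.6 110.8]] [[290. 384.]] [[278. 320.]]
-0.32 -1 [[460.4 -62.6 156.1]] [[482. 411.]] [[399. 196.]]
0.32 1 [[477.5  50.7 156.1]] [[318. 384.]] [[298. 272.]]
0.32 -1 [[457.1 -84.5 110.8]] [[508. 420.]] [[413. 216.]]
plate [[559.  -19.6 178. ]] [[422. 263.]] [[273. 154.]]
pl_top [[559.  -19.6 195. ]] [[423. 259.]] [[273. 140.]]
pltf [[541.2 -16.9 195. ]] [[418. 285.]] [[288. 152.]]
pltb [[576.8 -22.3 195. ]] [[427. 233.]] [[259. 128.]]
```

```bash
python3 - <<'E'
import cv2
i=cv2.imread('pics/top1.png'); s=cv2.imread('pics/side1.png')
cv2.imwrite('pics/tz.png',cv2.resize(i[185:285,280:400],None,fx=6,fy=6,interpolation=cv2.INTER_CUBIC))
cv2.imwrite('pics/sz.png',cv2.resize(s[165:250,300:395],None,fx=7,fy=7,interpolation=cv2.INTER_CUBIC))
E
```

```text
(no output)
```

View pics/tz.png

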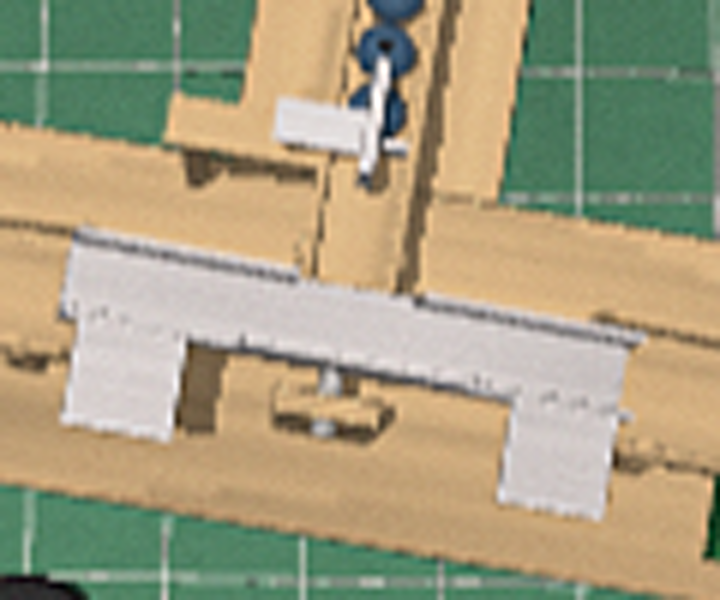

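View pics/sz.png

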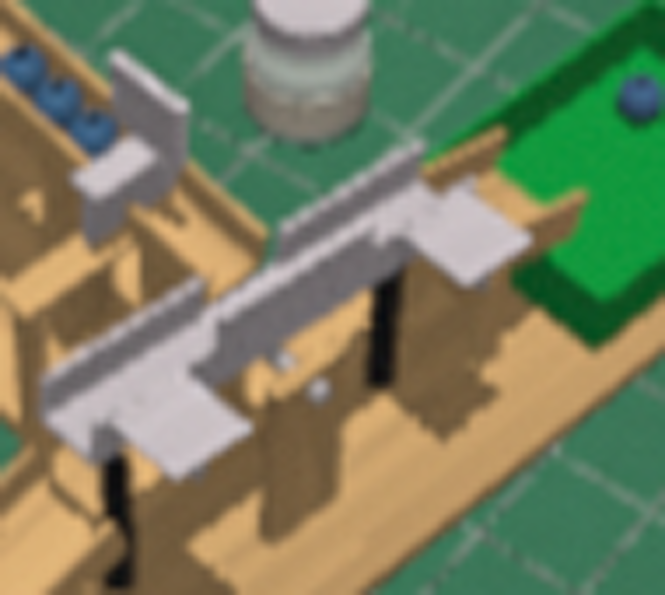

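```bash
cat > fit2.py <<'E'
from fit import *
tz=lambda u,v:(280+(u+.5)/6-.5,185+(v+.5)/6-.5)
sz=lambda u,v:(300+(u+.5)/7-.5,165+(v+.5)/7-.5)
def g(t,x,y,z=35.2): return [x,y*np.cos(t)-z*np.sin(t),100+z*np.cos(t)+y*np.sin(t)]
mt=np.array([tz(62,422),tz(172,438),tz(498,503),tz(602,519)]); 
mss=np.array([sz(180,477),sz(252,428),sz(470,285),sz(533,238)])
P=np.array([[76,0,195],[40,0,195]]);mp=np.array([sz(115,50),sz(188,100)])
def r2(q):
    G=np.array([g(q[3],-50,y) for y in(90,54,-54,-90)])
    return np.r_[r(q[:3]),(proj(T,w(q,G))-mt).ravel(),(proj(S,w(q,G))-mss).ravel(),(proj(S,w(q,P))-mp).ravel()]
ss=[least_squares(r2,[*p,t0],x_scale=[100,100,.1,.1],loss='soft_l1') for t0 in(.3,-.3)]
q=min(ss,key=lambda s:s.cost)
if __name__=='__main__':
    for s in ss: print(s.x,s.cost)
    print(np.round(q.fun.reshape(-1,2),1))
E
python3 fit2.py
```

```text
[ 5.02889339e+02 -1.12757794e+01 -1.51384289e-01  1.20548467e-01] 8.854040980262647
[ 5.02889339e+02 -1.12757750e+01 -1.51384286e-01  1.20548690e-01] 8.854040980232838
[[ 0.1 -1.6]
 [ 1.6  0.3]
 [-0.3 -0.1]
 [ 1.8 -1.5]
 [-0.6  2. ]
 [-1.2 -0.6]
 [ 0.1  0.4]
 [-0.2  0.3]
 [-0.   1. ]
 [ 0.6 -0.1]
 [ 1.4  0.4]
 [-0.3  0.5]
 [ 0.4  0.2]
 [-0.2  0.1]
 [ 0.4  0.4]
 [-0.4  0.3]
 [-1.   1.1]]
```

```bash
python3 - <<'E'
from h import *
c=snap('side','side2.png');t=snap('top','top2.png');print(arm.get_state()['clock'])
cv2.imwrite('pics/tz2.png',cv2.resize(t['img'][185:285,280:400,::-1],None,fx=6,fy=6,interpolation=cv2.INTER_CUBIC))
cv2.imwrite('pics/sz2.png',cv2.resize(c['img'][165:250,300:395,::-1],None,fx=7,fy=7,interpolation=cv2.INTER_CUBIC))
E
```

```text
0.25
```

View pics/tz2.png

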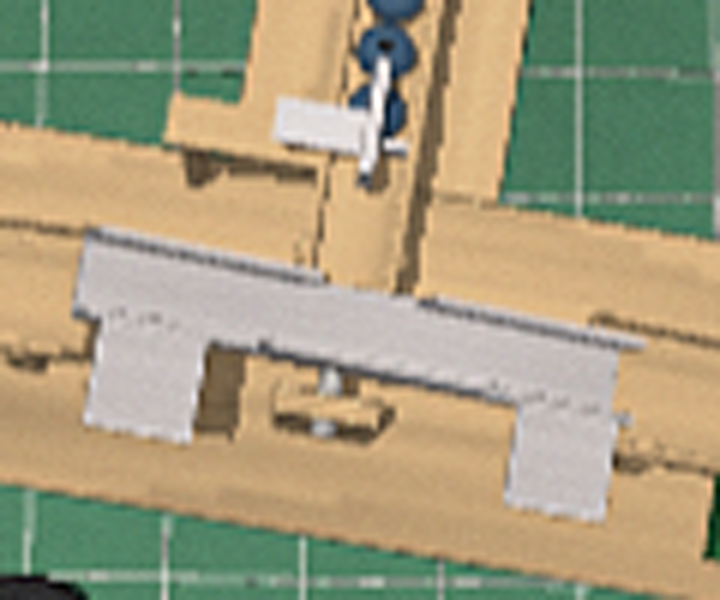

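View pics/sz2.png

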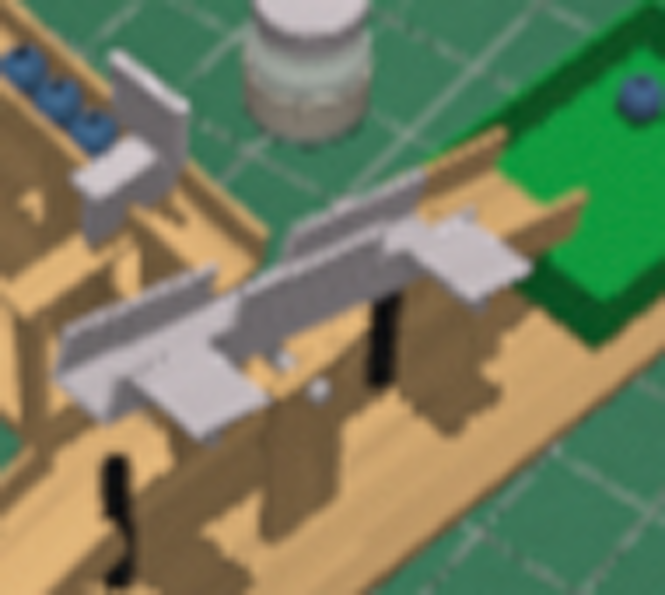

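The first picture was taken while the gate was still settling. By now its left tab is up, so it feeds the right tray. The job is therefore to press the left tab and send the beads to the left tray. I'll refit with the settled gate.

```bash
sed -i 's/^mt=.*/mt=np.array([tz(85,425),tz(192,442),tz(505,503),tz(604,520)])/; s/^mss=.*/mss=np.array([sz(208,438),sz(270,398),sz(478,300),sz(532,265)])/' fit2.py; python3 fit2.py
cat > tool.py <<'E'
from h import *
from scipy.spatial.transform import Rotation as R
from fit2 import q as Q,w,proj,T,S
Q=Q.x
def st():
    s=arm.get_state(); return s['position'],R.from_euler('xyz',s['tcp_rot'])
def infeeder(X):
    c,s=np.cos(Q[2]),np.sin(Q[2]); d=np.array(X)-[Q[0],Q[1],0]; return np.array([c*d[0]+s*d[1],-s*d[0]+c*d[1],d[2]])
def goto(tipF):
    pos,Rm=st(); tip=pos+Rm.apply([25,0,0]); tgt=w(Q,tipF)[0]
    return Rm.inv().apply(tgt-tip)
E
python3 - <<'E'
from tool import *
pos,Rm=st(); print(pos,Rm.as_matrix().round(3),arm.get_state()['clock'])
c,s=np.cos(Q[2]),np.sin(Q[2]); 
for sg in(1,-1):
    z=sg*np.array([-s,c,0]); x=np.array([0,0,-1]); D=R.from_matrix(np.c_[x,np.cross(z,x),z])
    print(sg,(Rm.inv()*D).as_rotvec().round(4))
E
```

```text
[ 5.02853395e+02 -1.07523907e+01 -1.50976853e-01  3.04352127e-01] 10.439751339704245
[ 5.02853395e+02 -1.07523909e+01 -1.50976853e-01  3.04352124e-01] 10.439751339704179
[[-0.1 -1.6]
 [ 1.4  0.4]
 [-0.5 -0.1]
 [ 1.6 -1.5]
 [-0.7  2.2]
 [-1.3 -0.4]
 [ 0.   0.5]
 [ 0.2  0.2]
 [ 0.6  0.8]
 [ 0.9  0.5]
 [ 1.3  0.9]
 [-1.3  0.3]
 [ 0.3  0.6]
 [-0.6 -0.1]
 [ 0.6  0.3]
 [-0.5  0.4]
 [-1.1  1.2]]
[ 241.18223349 -549.14369187  255.81276099] [[-0.     0.402 -0.916]
 [ 0.001 -0.916 -0.402]
 [-1.    -0.001 -0.   ]] 0.25
1 [2.1355e+00 9.0000e-04 5.0000e-04]
-1 [-1.0061e+00 -5.0000e-04  8.0000e-04]
```

```bash
ls; python3 -m crank --help 2>&1 | head -20
```

```text
fit.py
fit2.py
h.py
pics
tool.py
invalid input: not JSON, or not a number
```

```bash
python3 - <<'E'
from tool import *
print(w(Q,[-38,67,240]),goto([-38,67,240]).round(1), (goto([-38,67,240])/1000/18).round(4))
E
```

```text
[[475.36272364  61.20080904 240.        ]] [  -8.8 -464.7 -459.8] [-0.0005 -0.0258 -0.0255]
```

```bash
python3 -m crank '{"claw":[-1,-1,-1,-1,-1,-1,-1,-1,-1,-1,-1,-1],"travel":[[-0.001,-0.0258,-0.0255],[-0.001,-0.0258,-0.0255],[-0.001,-0.0258,-0.0255],[-0.001,-0.0258,-0.0255],[-0.001,-0.0258,-0.0255],[-0.001,-0.0258,-0.0255],[-0.001,-0.0258,-0.0255],[-0.001,-0.0258,-0.0255],[-0.001,-0.0258,-0.0255],[0,-0.0258,-0.0255],[0,-0.0258,-0.0255],[0,-0.0258,-0.0255]],"rot":[[0,0,0],[0,0,0],[0,0,0],[0,0,0],[0,0,0],[0,0,0],[0,0,0],[0,0,0],[0,0,0],[0,0,0],[0,0,0],[0,0,0]]}'
python3 -m crank '{"claw":[-1,-1,-1,-1,-1,-1,-1],"travel":[[0,-0.0258,-0.0255],[0,-0.0258,-0.0255],[0,-0.0258,-0.0255],[0,-0.0258,-0.0255],[0,-0.0258,-0.0255],[0,-0.0258,-0.0255],[0,0,0]],"rot":[[0,0,0],[0,0,0],[0,0,0],[0,0,0],[0,0,0],[0,0,0],[0,0,0]]}'
python3 -m crank '{"claw":[-1,-1,-1,-1,-1,-1,-1,-1,-1,-1,-1],"travel":[[0,0,0],[0,0,0],[0,0,0],[0,0,0],[0,0,0],[0,0,0],[0,0,0],[0,0,0],[0,0,0],[0,0,0],[0,0,0]],"rot":[[-0.112,0,0],[-0.112,0,0],[-0.112,0,0],[-0.112,0,0],[-0.112,0,0],[-0.112,0,0],[-0.112,0,0],[-0.112,0,0],[-0.11,0,0],[0,0,0],[0,0,0]]}'
python3 - <<'E'
from tool import *
pos,Rm=st();print(infeeder(pos+Rm.apply([25,0,0])),goto([-38,67,240]).round(1),Rm.as_matrix().round(3))
t=snap('top','top3.png');s=snap('side','side3.png');snap('wrist','wr3.png')
tip=(pos+Rm.apply([25,0,0]))
print(proj(T,tip),proj(S,tip))
E
```

```text
clock: 1.25
position: [397.2, -141.2, 265.5]
tcp_rot: [2.274, 1.57, -0.454]
contact_force: [1.7, -0.6, -0.6]
finger_gap: 0.2
clock: 1.83
position: [475.7, 65.7, 265.1]
tcp_rot: [-2.164, 1.568, 1.396]
contact_force: [0.6, 0.3, 0.2]
finger_gap: 0.2
clock: 2.75
position: [474.7, 60.2, 265.3]
tcp_rot: [-0.655, 1.571, -2.38]
contact_force: [-1.0, 0.7, -0.1]
finger_gap: -0.2
[-38.48363862  65.94255479 240.25625639] [ 0.3  0.5 -1.1] [[-0.     0.988 -0.154]
 [-0.    -0.154 -0.988]
 [-1.    -0.     0.   ]]
[[297.57278802 246.66809076]] [[327.65927234 201.0131815 ]]
```

View pics/side3.png

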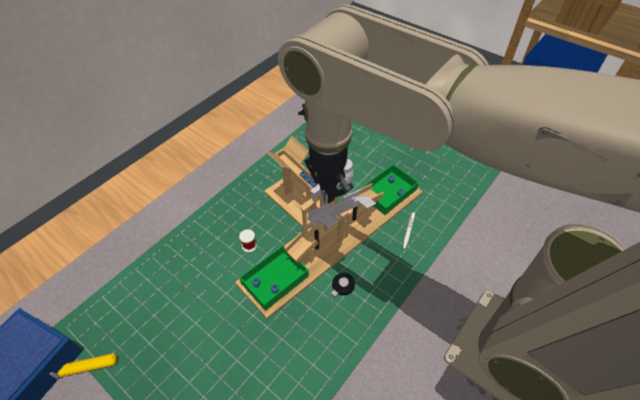

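View pics/wr3.png

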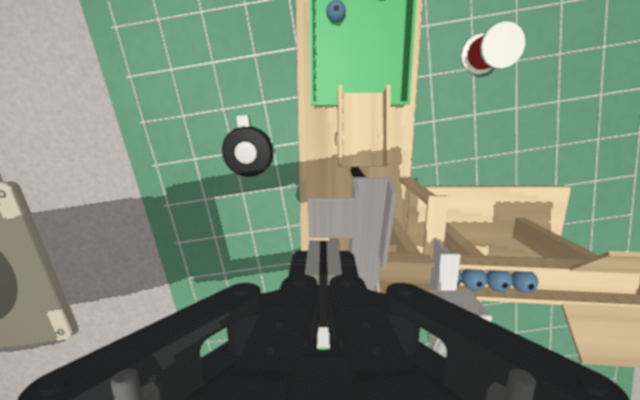

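```bash
python3 - <<'E'
from tool import *
pos,Rm=st(); c=snap('wrist','wr4.png'); H=c['hand_eye']
def pw(X):
    t=Rm.inv().apply(np.atleast_2d(X)-pos); q=(t-H[:3,3])@H[:3,:3]
    return np.c_[c['fx']*q[:,0]/q[:,2]+c['cx'],c['fy']*q[:,1]/q[:,2]+c['cy']].round(1)
from fit2 import g
t=.32
print('tab',pw(w(Q,[g(t,x,y) for x,y in((-50,90),(-16,90),(-16,54),(-50,54))])).tolist())
print('plate',pw(w(Q,[[40,-2.5,195],[76,-2.5,195],[40,2.5,195]])).tolist())
print('tip',pw(pos+Rm.apply([25,0,0])),pw(pos+Rm.apply([[25,14,-11],[25,-14,-11]])).tolist())
i=cv2.resize(c['img'][150:350,220:520,::-1],None,fx=2.6,fy=2.6,interpolation=cv2.INTER_CUBIC); cv2.imwrite('pics/wr4z.png',i)
E
```

```text
tab [[304.9, 201.6], [352.9, 201.6], [350.5, 240.7], [306.4, 240.7]]
plate [[438.1, 324.9], [491.8, 324.8], [438.8, 318.4]]
tip [[320.3 260.4]] [[349.9, 239.0], [290.6, 238.9]]
```

View pics/wr4z.png

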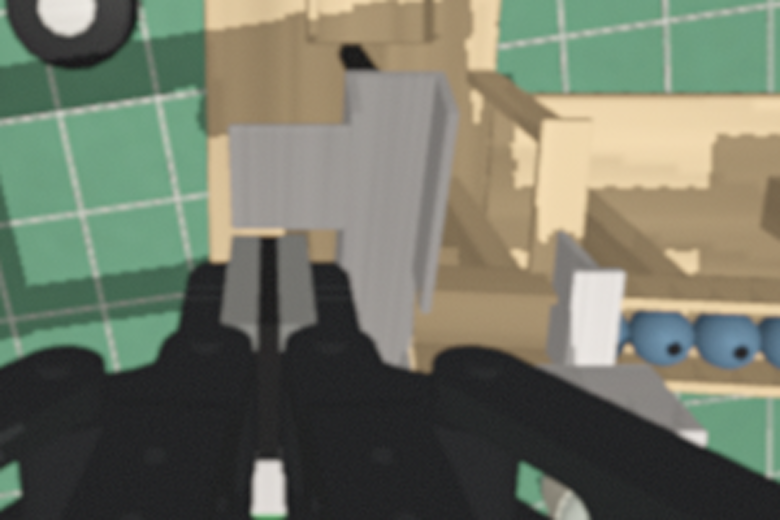

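Tab in the wrist view lies about 3 px from the prediction, so the feeder sits about 2–3 mm further in x and y. I'll correct for that and come down over the left tab.

```bash
Z='[0,0,0]'; python3 -m crank '{"claw":[-1,-1,-1,-1,-1,-1],"travel":[[0,0.002,-0.004],[0.018,0,0],[0.018,0,0],[0.018,0,0],[0.014,0,0],[0,0,0]],"rot":[[0,0,0],[0,0,0],[0,0,0],[0,0,0],[0,0,0],[0,0,0]]}'
python3 -m crank '{"claw":[-1,-1,-1,-1,-1,-1,-1,-1],"travel":[[0.004,0,0],[0.004,0,0],[0.004,0,0],[0.004,0,0],[0.004,0,0],[0.004,0,0],[0.004,0,0],[0,0,0]],"rot":[[0,0,0],[0,0,0],[0,0,0],[0,0,0],[0,0,0],[0,0,0],[0,0,0],[0,0,0]]}'
python3 - <<'E'
from tool import *
pos,Rm=st();print(infeeder(pos+Rm.apply([25,0,0])))
c=snap('wrist','wr5.png');c=snap('side','side5.png')
cv2.imwrite('pics/side5z.png',cv2.resize(c['img'][130:280,250:430,::-1],None,fx=4,fy=4,interpolation=cv2.INTER_CUBIC))
E
```

```text
clock: 3.45
position: [475.6, 64.2, 193.8]
tcp_rot: [-1.406, 1.565, -3.128]
contact_force: [0.3, -0.2, -0.9]
finger_gap: -0.1
clock: 4.12
position: [476.8, 64.0, 168.2]
tcp_rot: [-1.393, 1.569, -3.115]
contact_force: [0.5, -0.7, 0.2]
finger_gap: 0.0
[-37.01857185  70.02370893 143.24368509]
```

View pics/wr5.png

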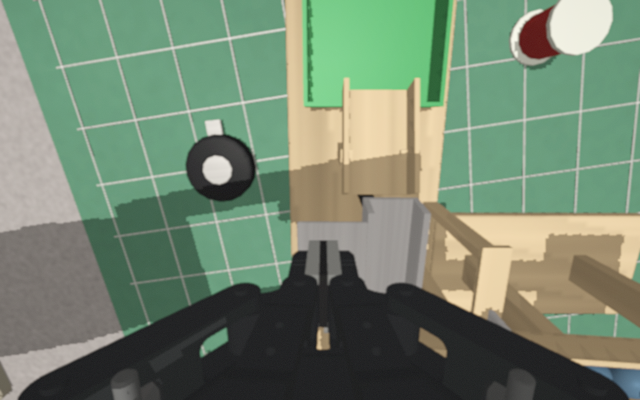

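View pics/side5z.png

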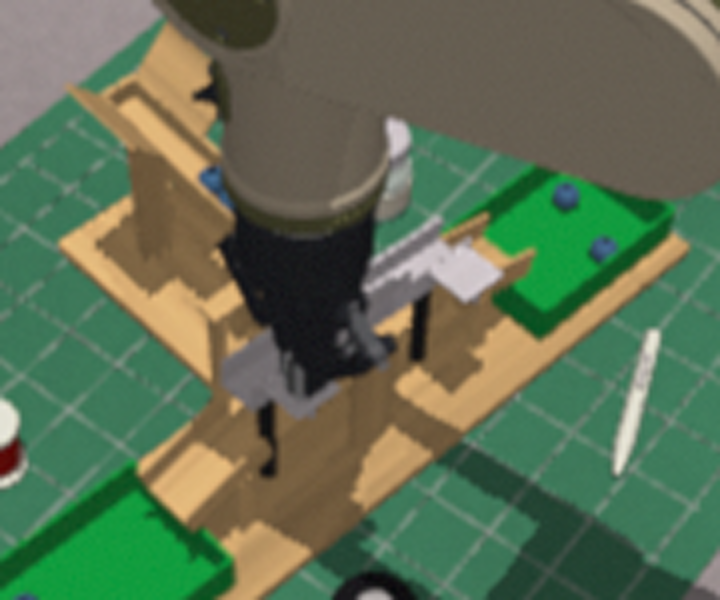

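The tip rests on the tab and the gate is rocking toward level. I'll keep pressing down to a tip height of about 120 mm.

```bash
python3 -m crank '{"claw":[-1,-1,-1,-1,-1,-1,-1,-1],"travel":[[0.003,0,0],[0.003,0,0],[0.003,0,0],[0.003,0,0],[0.004,0,0],[0.004,0,0],[0.003,0,0],[0,0,0]],"rot":[[0,0,0],[0,0,0],[0,0,0],[0,0,0],[0,0,0],[0,0,0],[0,0,0],[0,0,0]]}'
python3 -m crank '{"claw":[-1,-1,-1,-1],"travel":[[0,0,0],[0,0,0],[0,0,0],[0,0,0]],"rot":[[0,0,0],[0,0,0],[0,0,0],[0,0,0]]}'
python3 - <<'E'
from tool import *
pos,Rm=st();print(infeeder(pos+Rm.apply([25,0,0])))
c=snap('side','side6.png')
cv2.imwrite('pics/side6z.png',cv2.resize(c['img'][130:280,250:430,::-1],None,fx=4,fy=4,interpolation=cv2.INTER_CUBIC))
E
```

```text
clock: 4.88
position: [476.8, 64.0, 145.3]
tcp_rot: [-1.395, 1.569, -3.116]
contact_force: [-0.3, -0.2, -0.6]
finger_gap: 0.0
clock: 5.22
position: [477.6, 64.1, 146.6]
tcp_rot: [1.744, 1.57, 0.023]
contact_force: [0.1, 0.1, 0.4]
finger_gap: -0.0
[-36.22473386  70.17178021 121.57079118]
```

View pics/side6z.png

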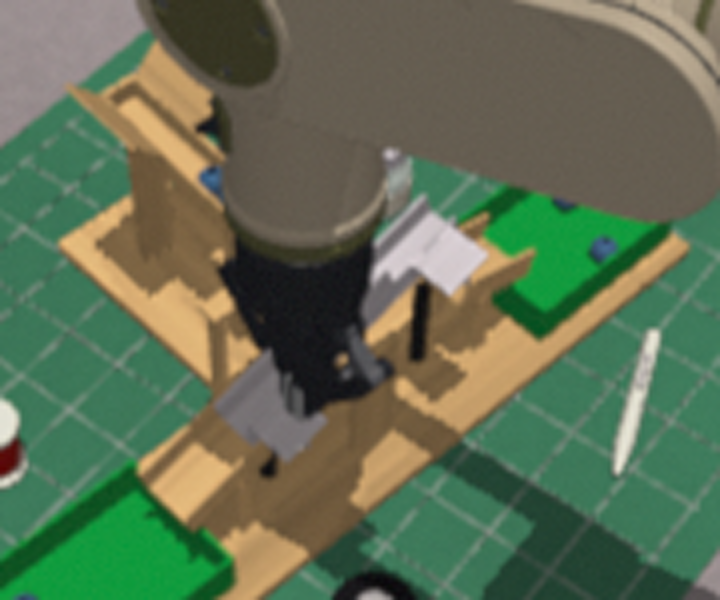

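The gate has tipped over, with the left tab down and the right tab up. I'll rise and go to the right of the slide plate.

```bash
python3 -m crank '{"claw":[-1,-1,-1,-1,-1,-1,-1],"travel":[[-0.018,0,0],[-0.018,0,0],[-0.018,0,0],[-0.018,0,0],[-0.018,0,0],[-0.018,0,0],[0,0,0]],"rot":[[0,0,0],[0,0,0],[0,0,0],[0,0,0],[0,0,0],[0,0,0],[0,0,0]]}'
python3 - <<'E'
from tool import *
print(goto([58,-36,230]).round(1)); 
E
```

```text
clock: 5.85
position: [479.3, 64.1, 258.7]
tcp_rot: [1.749, 1.564, 0.027]
contact_force: [1.0, 0.7, 0.3]
finger_gap: 0.4
[  4.2  92.4 106.5]
```

```bash
python3 -m crank '{"claw":[-1,-1,-1,-1,-1,-1],"travel":[[0,0.019,0.0215],[0,0.019,0.0215],[0,0.019,0.0215],[0,0.019,0.0215],[0,0.018,0.0215],[0,0,0]],"rot":[[0,0,0],[0,0,0],[0,0,0],[0,0,0],[0,0,0],[0,0,0]]}'
python3 - <<'E'
from tool import *
pos,Rm=st(); c=snap('wrist','wr7.png'); H=c['hand_eye']
def pw(X):
    t=Rm.inv().apply(np.atleast_2d(X)-pos); q=(t-H[:3,3])@H[:3,:3]
    return np.c_[c['fx']*q[:,0]/q[:,2]+c['cx'],c['fy']*q[:,1]/q[:,2]+c['cy']].round(1)
print(infeeder(pos+Rm.apply([25,0,0])))
print('plate',pw(w(Q,[[40,2.5,195],[76,2.5,195],[76,-2.5,195],[40,-2.5,195]])).tolist())
snap('side','side7.png');t=snap('top','top7.png')
cv2.imwrite('pics/top7z.png',cv2.resize(t['img'][110:305,190:480,::-1],None,fx=2.75,fy=2.75))
E
```

```text
clock: 6.35
position: [555.4, -60.3, 253.1]
tcp_rot: [-0.036, 1.569, -1.761]
contact_force: [0.8, -0.2, -0.2]
finger_gap: -0.0
[ 59.44892591 -41.12703872 228.11946221]
plate [[284.8, 160.4], [350.9, 160.3], [350.7, 169.5], [285.1, 169.5]]
```

View pics/wr7.png

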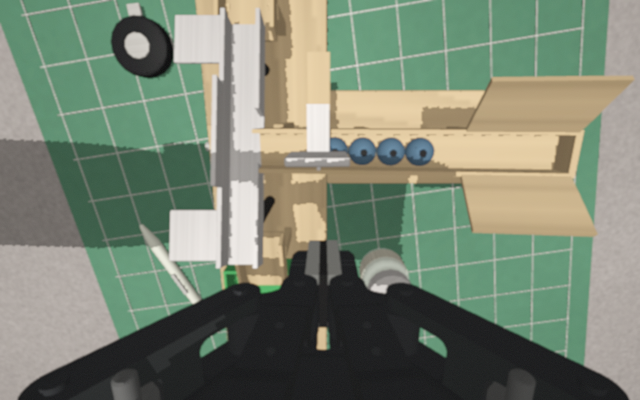

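View pics/side7.png

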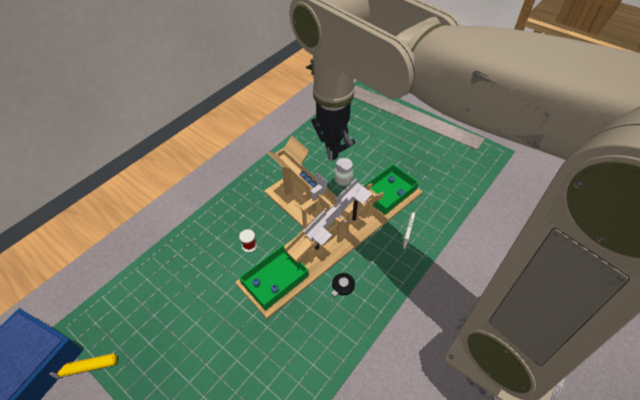

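Seen from the wrist, the plate runs u 285–350 at v≈160, and the four beads sit behind it. Its true y is about 2.5 mm more than modelled. I'll lower the tip and approach.

```bash
python3 -m crank '{"claw":[-1,-1,-1,-1,-1,-1],"travel":[[0.015,0,0],[0.015,0,0],[0.015,0,0],[0.014,0,0],[0.009,0,0],[0,0,0]],"rot":[[0,0,0],[0,0,0],[0,0,0],[0,0,0],[0,0,0],[0,0,0]]}'
python3 -m crank '{"claw":[-1,-1,-1,-1,-1,-1],"travel":[[0,0,-0.006],[0,0,-0.006],[0,0,-0.006],[0,0,-0.006],[0,0,-0.002],[0,0,0]],"rot":[[0,0,0],[0,0,0],[0,0,0],[0,0,0],[0,0,0],[0,0,0]]}'
python3 - <<'E'
from tool import *
pos,Rm=st();print(infeeder(pos+Rm.apply([25,0,0])))
snap('wrist','wr8.png');c=snap('side','side8.png')
cv2.imwrite('pics/side8z.png',cv2.resize(c['img'][100:250,250:430,::-1],None,fx=4,fy=4,interpolation=cv2.INTER_CUBIC))
E
```

```text
clock: 7.0
position: [552.4, -55.1, 183.7]
tcp_rot: [-1.654, 1.567, 2.909]
contact_force: [0.1, -0.4, 0.7]
finger_gap: -0.2
clock: 7.5
position: [558.5, -29.9, 186.9]
tcp_rot: [1.653, 1.57, -0.068]
contact_force: [0.2, 0.2, 0.7]
finger_gap: -0.2
[ 57.88442263 -10.55027422 161.86835061]
```

View pics/wr8.png

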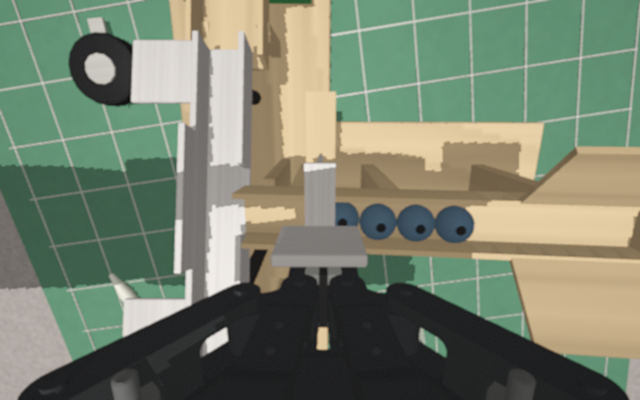

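View pics/side8z.png

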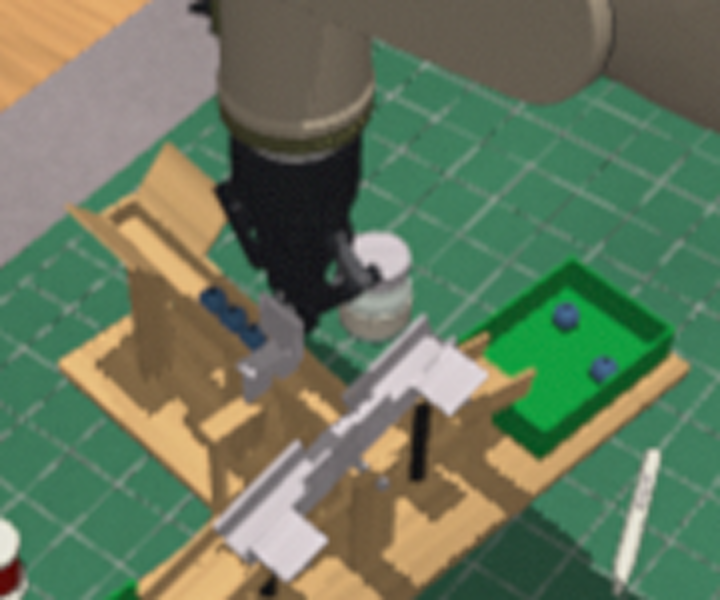

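The tip is square behind the plate and nearly touching. I'll push slowly.

```bash
python3 -m crank '{"claw":[-1,-1,-1,-1,-1,-1,-1,-1,-1,-1,-1,-1],"travel":[[0,0,-0.003],[0,0,-0.003],[0,0,-0.003],[0,0,-0.003],[0,0,-0.003],[0,0,-0.003],[0,0,-0.003],[0,0,-0.003],[0,0,-0.003],[0,0,-0.003],[0,0,0],[0,0,0]],"rot":[[0,0,0],[0,0,0],[0,0,0],[0,0,0],[0,0,0],[0,0,0],[0,0,0],[0,0,0],[0,0,0],[0,0,0],[0,0,0],[0,0,0]]}'
python3 - <<'E'
from tool import *
pos,Rm=st();print(infeeder(pos+Rm.apply([25,0,0])))
snap('wrist','wr9.png')
E
```

```text
clock: 8.6
position: [562.5, -0.6, 186.2]
tcp_rot: [-1.954, 1.57, 2.608]
contact_force: [-0.3, 0.1, 0.3]
finger_gap: -0.2
[ 57.3910232   18.96929567 161.15401435]
```

View pics/wr9.png

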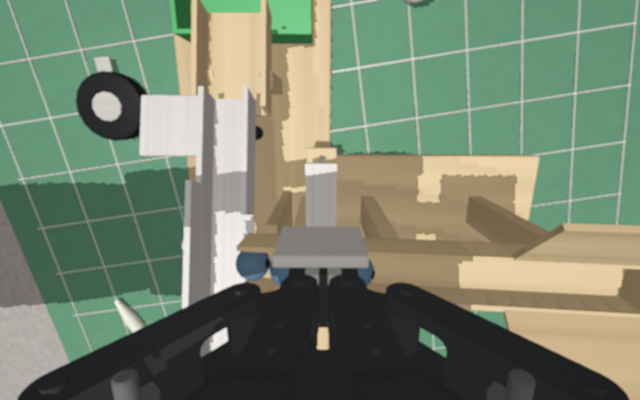

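The beads are already rolling. I'll push the last few millimetres to the stop, watching the force.

```bash
python3 -m crank '{"claw":[-1,-1,-1,-1],"travel":[[0,0,-0.002],[0,0,-0.002],[0,0,-0.001],[0,0,0]],"rot":[[0,0,0],[0,0,0],[0,0,0],[0,0,0]]}'
python3 -m crank '{"claw":[-1,-1,-1],"travel":[[0,0,-0.001],[0,0,-0.001],[0,0,0]],"rot":[[0,0,0],[0,0,0],[0,0,0]]}'
python3 - <<'E'
from tool import *
pos,Rm=st();print(infeeder(pos+Rm.apply([25,0,0])))
snap('wrist','wr10.png')
E
```

```text
clock: 8.98
position: [563.1, 3.4, 186.2]
tcp_rot: [-0.27, 1.569, -1.992]
contact_force: [-1.5, -4.9, -0.4]
finger_gap: -0.3
clock: 9.23
position: [563.2, 3.7, 186.2]
tcp_rot: [-0.145, 1.567, -1.868]
contact_force: [-2.3, -11.5, 1.3]
finger_gap: 0.3
[ 57.46663947  23.24914309 161.22542123]
```

View pics/wr10.png

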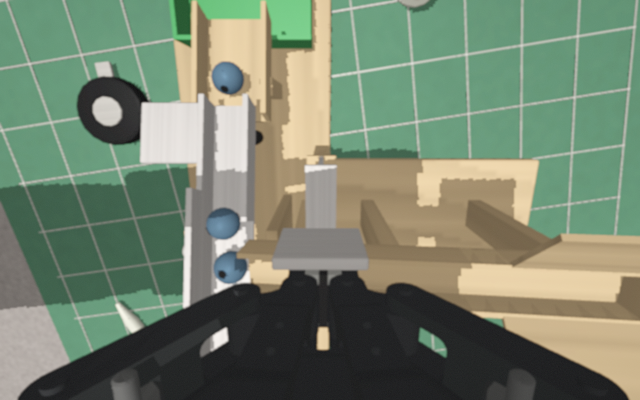

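The force rose to 11.5 N with no further motion, so the slide is on its stop and the beads are running to the left. I'll back off and rise.

```bash
python3 -m crank '{"claw":[-1,-1,-1,-1,-1,-1,-1,-1,-1,-1,-1],"travel":[[0,0,0.004],[0,0,0.008],[0,0,0.01],[0,0,0.01],[-0.015,0,0.008],[-0.02,0,0],[-0.02,0,0],[-0.02,0,0],[-0.02,0,0],[0,0,0],[0,0,0]],"rot":[[0,0,0],[0,0,0],[0,0,0],[0,0,0],[0,0,0],[0,0,0],[0,0,0],[0,0,0],[0,0,0],[0,0,0],[0,0,0]]}'
python3 -m crank '{"claw":[-1,-1,-1,-1,-1,-1,-1,-1,-1,-1],"travel":[[0,0,0.03],[0,0,0.03],[0,0,0.03],[0,0,0.03],[0,0,0.03],[0,0,0.03],[0,0,0],[0,0,0],[0,0,0],[0,0,0]],"rot":[[0,0,0],[0,0,0],[0,0,0],[0,0,0],[0,0,0],[0,0,0],[0,0,0],[0,0,0],[0,0,0],[0,0,0]]}'
python3 - <<'E'
from tool import *
t=snap('top','top11.png');c=snap('side','side11.png')
cv2.imwrite('pics/top11z.png',cv2.resize(t['img'][110:305,190:480,::-1],None,fx=2.75,fy=2.75,interpolation=cv2.INTER_CUBIC))
cv2.imwrite('pics/side11z.png',cv2.resize(c['img'][130:320,230:430,::-1],None,fx=3,fy=3,interpolation=cv2.INTER_CUBIC))
E
```

```text
clock: 10.2
position: [558.4, -34.3, 282.8]
tcp_rot: [1.627, 1.567, -0.095]
contact_force: [-0.3, -0.1, -0.9]
finger_gap: -0.0
clock: 11.03
position: [530.4, -210.7, 280.4]
tcp_rot: [-2.169, 1.569, 2.393]
contact_force: [0.0, 0.3, -0.1]
finger_gap: -0.4
```

View pics/top11z.png

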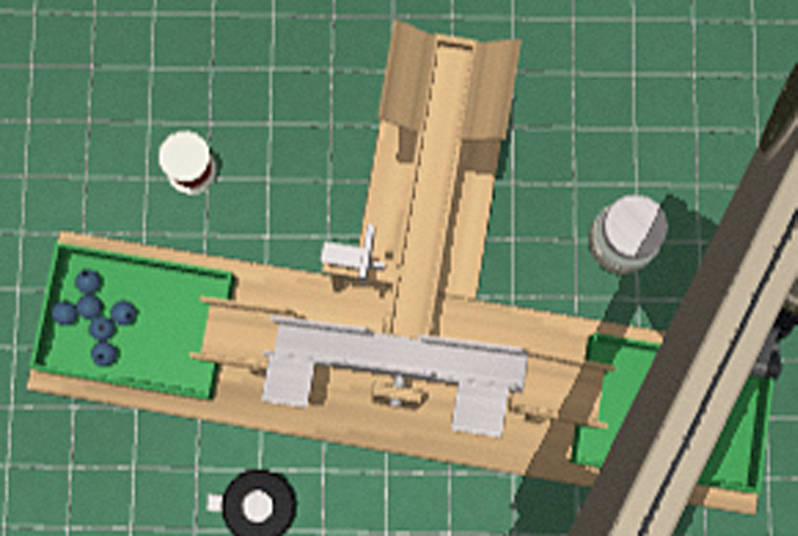

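View pics/side11z.png

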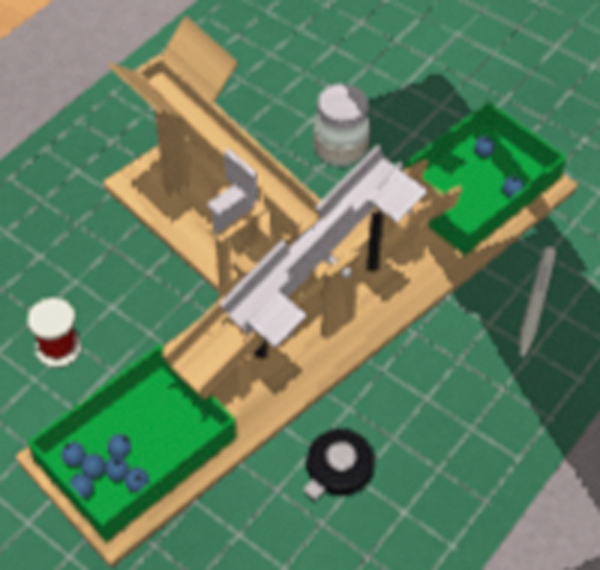

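```bash
python3 -c "
from bench import arm
print(arm.get_state()['contact_force'],arm.sign_off())"
```

```text
the job is handed in; nothing more can be done
[ 0.23259148 -0.07149598  0.02385068] None
```

The four waiting beads are now in the left tray, and I handed the job in at about 11 s of the 51 s allowed. The gate was feeding the right tray, so I pressed the left tab down until it tipped over. I then pushed the slide plate left onto its stop, leaving the slide open, and backed the arm clear.

**Last checks:**
- **Beads:** the top and side pictures show six beads in the left tray (four new, two earlier). The two earlier beads are still in the right tray, and the lane is empty.
- **Gate:** it rests with its left end down.
- **Slide:** it shows about 35 mm of travel in the top picture. The push stalled on its stop at about 11.5 N, the highest force I read. The pictures agree with "fully open" but can't confirm it to the millimetre.
- **Surroundings:** the spool, jar, tape case and pen look unmoved, and the wrist force was about 0 N when I handed in.

**Disagreements:**
- **First gate reading:** my first picture caught the gate still settling, so that tilt reading was wrong. I took a second one before moving.
- **Feeder position:** the wrist camera put the feeder about 2–3 mm from where my fit to the fixed cameras had it. I corrected for that when pressing the tab, and set the slide's end point by contact force.

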